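# Slide a test cassette under the reader's spring clip

### The job

Load the white test cassette into the reader without gripping or lifting it: with one fingertip press the red paddle of the spring clip down and hold it there, so that the steel nose rises, and with the other fingertip push the cassette by its green end along the deck, under the nose, until it is fully home against the end stop. Then let the paddle go, so that the nose clamps the cassette, and move clear. Leave the bottle, the jar and the tube rack alone.

Things in the scene. Friction and masses are not known exactly. Their poses are not given: they have to be found in the camera images.
- reader: Low cassette reader, fixed: foot 250 (x) by 136 (y) mm. Frame: origin on the bench under the centre of a fully home cassette; +x the way the cassette is pushed, +y the paddle's side, z up. Grey deck y -30 to 30, x -130 to 40, top z = 24 mm. Two rails 6 mm high, 42 apart, from x = -36 to 40; behind them the deck is bare. Cream housing x = 46 to 121, 38 mm high.
- stop (a point): Middle of the end stop's face, at x = 38, y = 0, z = 29 mm of the reader's frame (stop 10 mm high). Fully home, the cassette's front face touches it.
- cassette: Loose white cassette, about 30 g, 76 (x) by 38 by 10 mm, flat on the deck, its front between the rails, 30 to 46 mm short of home. Origin: centre of its underside; +x the way it is pushed. Home, the origin is at x = 0, y = 0, z = 24 mm of the reader's frame.
- tab (a point): Middle of the flat rear face of the cassette's green end tab, to push on: 38 mm behind the cassette's origin, 12 mm above its underside. The tab is 34 mm wide, 6 mm thick and rises to 20 mm above the underside (44 mm above the bench).
- clip: The whole spring clip: red paddle, shaft and steel nose in one rigid rocking piece. Origin on its rocking axis, at x = 0, y = 37, z = 27 mm of the reader's frame; x along that axis.
- clip_angle (a joint): Angle of the sprung rocking clip, rad: 0 shut, grows as the paddle is pressed, 0.34 at the stop. Its axis lies along the reader's x at y = 37, z = 27 mm. The cassette passes under the nose above 0.2; clamping the cassette it reads about 0.18. The middle of the paddle takes about 2.5 N to start and 6 N at the stop; let go, it springs back.
- paddle (a point): Red ribbed plate of the clip, 120 (reader's x) by 36 by 4 mm; this point is in its top face. Reader's frame: x -125 to -5; shut, the point is at x -65, y 60, z 36 mm and it slopes up outwards; at the stop it is level, y 46 to 82, top z = 27.5 mm (3.5 above the deck, so a second fingertip level with it clears the deck). A fingertip can slide along it while pressing.
- nose (a point): Steel nose of the clip, over the middle of the deck at x = 12 to 24 mm of the reader's frame. This point is the centre of its underside, 4 mm above the deck when shut (it blocks the 10 mm cassette) and about 16 mm above it when the paddle is at its stop.
- dropper: Bystander: white dropper bottle with blue cap, 32 mm across, 60 mm high, origin under its centre.
- specimen_jar: Bystander: clear jar with yellow lid, 48 mm across, 55 mm high, origin under its centre.
- tube_rack: Bystander: red and cream rack with three capped tubes, 58 by 160 mm, 96 mm high over the tubes, origin under its centre.
Things that resemble listed ones, but are neither listed nor needed, are in the scene too. Leave any blue look-alike of the cassette alone.

How it is judged (in metres and radians):
On the way, in this order (a step that is already met when the one before it is completed fails the run):
1. a finger holds the paddle down while the cassette is still outside (value of joint clip_angle above 0.2 rad and contact force between the fingers and clip above 0.5 N and x of cassette in the frame of reader below -0.022 m), for 0.2 s.
2. with the paddle still held down by one fingertip, the other pushes the cassette under the nose (value of joint clip_angle above 0.17 rad and contact force between the fingers and clip above 0.5 N and contact force between the fingers and cassette above 0.05 N and x of cassette in the frame of reader above -0.018 m), for 0.1 s.
At the end, for the whole second after the job is handed in: The cassette lies flat on the deck within 3.5 mm of the end stop, straight between the rails, at rest, and the released clip's nose presses on it (x of cassette in the frame of reader above -0.0035 m and z of cassette in the frame of reader between 0.021 and 0.027 m and angle between the x axis of cassette and the x axis of reader, either way round below 0.1 rad and contact force between clip and cassette above 0.5 N and value of joint clip_angle below 0.21 rad and linear speed of cassette below 0.01 m/s); the robot touches nothing.
It fails at once if the cassette is lifted off the deck (more than 6 mm) (z of cassette in the frame of reader above 0.03 m).
It fails at once if the cassette is tipped (angle between cassette's own z axis and vertical above 0.2 rad).
It fails at once if a bystander is moved by more than 15 mm (distance of any of dropper, specimen_jar, tube_rack from where it was at the start of the episode above 0.015 m).
It also fails if it takes over 48 s, if anything falls off the work surface, if the arm or the gripper's body presses on something with over 40 N, if the wrist force passes 120 N, or if a joint passes its speed limit or range.

### The arm

A 6-joint arm with a two-finger parallel gripper is mounted at the origin on the work surface. World frame = base frame: x ahead of the robot, y to its left, z up, the work surface at z = 0. Lengths are in mm, angles in rad, forces in N, time in s.
With the tool pointing down it reaches from about 400 to 925 mm from the base axis. Payload 12.5 kg.
Tool frame: the origin (TCP) lies between the finger pads; the fingertips stand 11 mm ahead of it and the grasp point (between the pads) lies 8 mm behind it (env.tip_extent is the distance from the TCP to the fingertips, in mm); x points along the fingers, z is the direction in which the jaws open and shut, and the axes are right-handed (so a half turn about x gives the same grasp; the last joint's range is limited). The gripper opens to 95 mm and grips with 3 to 60 N. Pads are 20 mm wide; open, the fingers measure 119 mm over their backs; the gripper's body (75 mm by 180 mm) begins 59 mm behind the grasp point.
Start: joints at [-1.328, 0.491, 1.559, -0, 1.092, -0.106], TCP at [213.63, -587.376, 199.561] pointing down, gripper open.
Joint ranges: [-3.1, 3.1], [-0.84, 2.19], [0.05, 2.79], [-1.13, 4.28], [0.06, 2.93], [-2.69, 2.69]. Speed limits (rad/s): [2.22, 2.22, 2.79, 3.14, 3.14, 3.14].

### API

Orientations are given as [roll, pitch, yaw] about the fixed x, y, z axes, in that order (R = Rz(yaw) Ry(pitch) Rx(roll)).
In Python, from cell import status, imaging, env gives the robot as it stands. The module is installed in compiled form; this text tells all that it offers.
- The arm moves only by the tool apply_moves, never from a script. Its argument "increments" is a list of rows, each a list of 5 numbers: the closure, from 0 (fully open) to 1 (shut), then the shift along the tool's x, y, z in mm, then the turn about the tool's x in degrees. A call has 1 to 10 rows; each row shifts and turns the commanded pose from where the row before left it, along the tool's axes as they then stand; what a row does not reach is not made up. A row lasts 1/10 s, in which the tool goes at most 50 mm and 8.59 degrees, less where a joint would pass 70% of its speed; a pose out of reach is approached as far as the arm can. A call with a gripper value outside its range is refused whole. The fingers move at their own pace and stop on an object; the grip force is fixed at half the most. Time passes only in rows, so rows that do not move let the fingers close. It gives the time, the measured TCP pose, the force and the opening at its end, in the units of the state.
- status.state(): the state, without advancing time (a new reading comes with each control period).
- imaging.read_camera(name): name is "scene" or "top" or "wrist"; returns a dict with "pixels" (480x640x3 uint8, red, green, blue), "fovy" (degrees; the focal length in pixels is half the picture's height over the tangent of half this angle, whatever the lens; pixels are square), "cx", "cy" (the principal point, pixels), "R" (3x3) and "t" (3): a world point X has camera coordinates R X + t. Camera axes: x right, y down, z forward; pixel columns grow to the right and rows downward; lengths in mm; the calibration is good to about 2 mm. A picture is of the moment at which its call begins. There is no depth.
- env.job_done(): hands the job in, once; it reports no verdict.
The state is a dict: "t": time; "joints": joint angles; "qvel": joint speeds; "tau": joint torques, N m; "eef_pos": TCP position; "tcp_rot": TCP orientation; "ft_force": force on the tool from outside, world axes, zero at the start; "moment": the same for the moment, N m; "opening": opening from 0.0 (shut) to 1.0 (fully open).
Only numpy, scipy, OpenCV 4.12 (cv2) and the standard library are available. Lean on these libraries where they do the work, as an engineer would, in place of code of your own. Each camera call takes 0.05 s, during which the arm holds its last target. There are 200 camera calls.

## Working session

There is one attempt and no reset: what is moved stays moved. The work goes in short steps, Python scripts to look and compute and a tool call to move; the robot and the scene stay as the last step left them, time stands still between calls to the robot, and variables do not carry over. Pictures are saved under pics/ and viewed, about 8 in all and at most 12, crops included, and the job is handed in when it is done.

Besides the shell and the picture viewer there is one more tool, called as name([rows], argument=value, ...), one row to a line, values as JSON. apply_moves: Moves the arm, as the interface text tells. Its arguments: {"type":"object","properties":{"increments":{"type":"array"}},"required":["increments"]}

```bash
mkdir -p pics; cat > h.py <<'E'
import numpy as np, cv2
from cell import status, imaging, env
def cam(n,save=None):
    c=imaging.read_camera(n); c['f']=240/np.tan(np.radians(c['fovy'])/2)
    if save: cv2.imwrite('pics/'+save,c['pixels'][:,:,::-1])
    return c
def ray(c,u,v,z):
    R=np.array(c['R']);t=np.array(c['t']); o=-R.T@t
    d=R.T@np.array([(u-c['cx'])/c['f'],(v-c['cy'])/c['f'],1]); return o+d*(z-o[2])/d[2]
def proj(c,X):
    p=np.array(c['R'])@np.array(X)+np.array(c['t']); return c['cx']+c['f']*p[0]/p[2], c['cy']+c['f']*p[1]/p[2]
E
python3 - <<'E'
from h import *
print(status.state())
for n in ('top','scene'):
    c=cam(n,n+'0.png'); print(n,c['fovy'],c['cx'],c['cy'],-np.array(c['R']).T@np.array(c['t']))
E
```

```text
{'t': 0.0, 'joints': array([-1.32762699e+00,  4.91572787e-01,  1.55945051e+00, -2.22454216e-05,
        1.09169223e+00, -1.05601020e-01]), 'qvel': array([ 3.35560258e-04,  2.97006218e-05, -1.76254616e-03, -9.59420037e-05,
       -7.90718132e-04, -1.00093876e-03]), 'tau': array([ 1.90132843e-03, -6.12634563e+01, -2.58178407e+01,  6.92537846e-02,
        4.83192690e-02, -1.21716175e-04]), 'eef_pos': array([ 213.54155383, -587.11195654,  198.95317468]), 'tcp_rot': array([3.05356025, 1.56967329, 1.83154454]), 'ft_force': array([-1.26962214, -0.33174935, -0.25031479]), 'moment': array([ 0.03898439,  0.0145636 , -0.03975156]), 'opening': 0.9997860730942036}
top 52.73686469205913 312.4678711555353 238.04674488777005 [424.63445419 -59.31195957 893.67064861]
scene 42.826782231304485 312.95407175869065 245.31423376883765 [1040.78225855 -398.40910653  733.67136773]
```

View pics/top0.png

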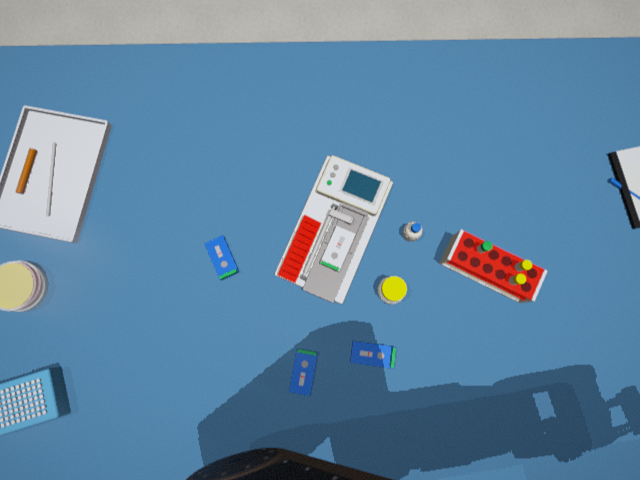

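View pics/scene0.png

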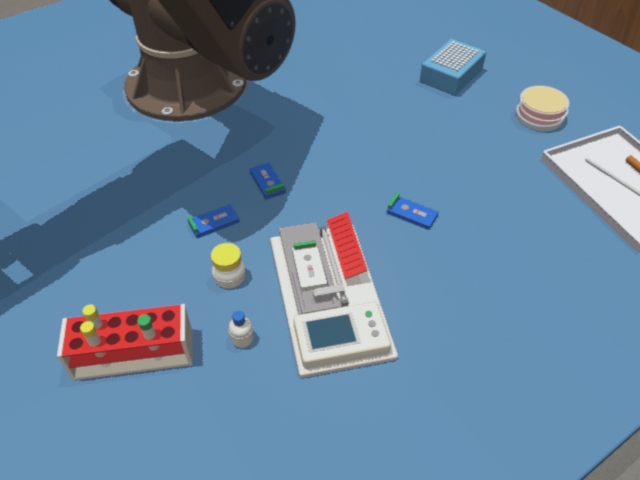

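Top view: reader at about (335,230), paddle red at (300,250), green tab at (328,266), the housing towards the upper right; jar (393,290), dropper (412,231). The scene view agrees.

```bash
python3 - <<'E'
from h import *
def blob(m,box):
    x0,y0,x1,y1=box; k=np.zeros_like(m); k[y0:y1,x0:x1]=m[y0:y1,x0:x1]
    cs,_=cv2.findContours(k,cv2.RETR_EXTERNAL,cv2.CHAIN_APPROX_NONE); 
    c=max(cs,key=cv2.contourArea); M=cv2.moments(c); return M['m10']/M['m00'],M['m01']/M['m00'],c
B={'top':dict(red=(265,200,330,295),green=(310,245,345,280),scr=(335,160,390,210)),'scene':dict(red=(320,205,370,285),green=(288,235,320,252),scr=(295,310,365,360))}
yaws={}
for n in B:
    c=cam(n); hsv=cv2.cvtColor(c['pixels'],cv2.COLOR_RGB2HSV); H,S,V=[hsv[:,:,i].astype(int) for i in range(3)]
    red=(((H<8)|(H>172))&(S>150)&(V>90)).astype(np.uint8)
    gr=((H>45)&(H<80)&(S>120)&(V>50)).astype(np.uint8)
    scr=((V<120)&(S>60)).astype(np.uint8)
    for nm,m,z in (('red',red,36),('green',gr,44),('scr',scr,38)):
        u,v,ct=blob(m,B[n][nm]); P=ray(c,u,v,z)
        W=np.array([ray(c,a,b,z)[:2] for a,b in ct[:,0]],np.float32)
        print(n,nm,round(u,1),round(v,1),P.round(1),'rect',cv2.minAreaRect(W), cv2.contourArea(ct))
        if nm=='red':
            d=cv2.fitLine(W,cv2.DIST_L2,0,.01,.01).ravel(); print('  yaw',np.degrees(np.arctan2(d[1],d[0])))
E
```

```text
top red 298.9 248.6 [565.2 -15.6  36. ] rect ((566.1915283203125, -16.032169342041016), (33.899192810058594, 118.0578384399414), 66.69200897216797) 1145.0
  yaw -23.36357
top green 329.5 265.5 [533.4 -70.4  44. ] rect ((533.702880859375, -70.00259399414062), (31.68585968017578, 4.850118160247803), 65.24778747558594) 32.0
top scr 361.1 185.5 [ 681.6 -129.1   38. ] rect ((681.5811767578125, -128.9440155029297), (56.89264678955078, 41.56637954711914), 66.5641860961914) 615.0
scene red 346.3 245.1 [569.6 -17.6  36. ] rect ((566.49365234375, -16.438926696777344), (33.96355056762695, 125.46022033691406), 66.46910095214844) 1254.5
  yaw -25.659327
scene green 303.9 243.3 [535.2 -71.3  44. ] rect ((535.1196899414062, -70.92367553710938), (30.79227066040039, 5.18531608581543), 66.84974670410156) 32.0
scene scr 330.4 331.3 [ 680.6 -128.2   38. ] rect ((680.3057861328125, -127.84165954589844), (56.7944450378418, 40.58189392089844), 66.7688217163086) 1022.5
```

```bash
cat >> h.py <<'E'
from scipy.spatial.transform import Rotation as Ro
YAW=np.radians(-23.4); ex=np.array([np.cos(YAW),np.sin(YAW),0]); ey=np.array([-np.sin(YAW),np.cos(YAW),0]); O=np.array([601.8,-98.8,0])
def rf(p): d=np.array(p)-O; return np.array([d@ex,d@ey,d[2]])
def plan(x,y,ztip):
    s=status.state(); R=Ro.from_euler('xyz',s['tcp_rot']).as_matrix(); p=s['eef_pos']
    T=O+x*ex+y*ey+np.array([0,0,ztip+11]); print('t',s['t'],'rf tcp',rf(p).round(1),'ztip',p[2]-11,'F',s['ft_force'].round(2),'op',s['opening'])
    print('tool axes in reader',(np.c_[ex,ey,[0,0,1]].T@R).round(3).tolist())
    print('world d',(T-p).round(1),'tool d',(R.T@(T-p)).round(1))
    for sg in (1,-1): 
        v=R.T@(sg*ey); print('turn deg for z->',sg,'ey',np.degrees(np.arctan2(-v[1],v[2])).round(2))
E
python3 -c "
from h import *
plan(-98,32,100)"
```

```text
t 0.2 rf tcp [-162.3 -602.4  199.2] ztip 188.21835798779748 F [-0.08 -0.6   0.36] op 0.9986769253092836
tool axes in reader [[-0.0, 0.727, 0.687], [0.0, 0.687, -0.727], [-1.0, 0.0, -0.001]]
world d [311.  556.7 -88.2] tool d [  88.5  482.5 -416.9]
turn deg for z-> 1 ey -136.62
turn deg for z-> -1 ey 43.38
```

apply_moves([
  [0.41, 0, 28, -24, 0],
  [0.41, 0, 28, -24, 0],
  [0.41, 0, 28, -24, 0],
  [0.41, 0, 28, -24, 0],
  [0.41, 0, 28, -24, 0],
  [0.41, 0, 28, -24, 0],
  [0.41, 0, 28, -24, 0],
  [0.41, 0, 28, -24, 0],
  [0.41, 0, 28, -24, 0],
  [0.41, 0, 28, -24, 0],
])

```text
t: 1.2
eef_pos: [395.2, -264.8, 199.6]
tcp_rot: [0.125, 1.571, -1.097]
ft_force: [-0.6, -0.2, -0.2]
opening: 0.589
```

apply_moves([
  [0.41, 0, 28, -24, 0],
  [0.41, 0, 28, -24, 0],
  [0.41, 0, 28, -24, 0],
  [0.41, 0, 28, -24, 0],
  [0.41, 0, 28, -24, 0],
  [0.41, 0, 28, -24, 0],
  [0.41, 0, 28, -24, 0],
  [0.41, 0, 0, 0, 0],
  [0.41, 0, 0, 0, 0],
  [0.41, 0, 0, 0, 0],
])

```text
t: 2.2
eef_pos: [521.1, -41.8, 199.4]
tcp_rot: [-1.58, 1.57, -2.803]
ft_force: [-0.4, -0.3, 0.6]
opening: 0.587
```

apply_moves([
  [0.41, 0, 0, 0, 7],
  [0.41, 0, 0, 0, 7],
  [0.41, 0, 0, 0, 7],
  [0.41, 0, 0, 0, 7],
  [0.41, 0, 0, 0, 7],
  [0.41, 0, 0, 0, 7],
  [0.41, 0, 0, 0, 0],
  [0.41, 0, 0, 0, 0],
])

```text
t: 3.0
eef_pos: [521.3, -42.0, 199.6]
tcp_rot: [0.423, 1.571, -1.53]
ft_force: [-0.0, -0.3, -0.5]
opening: 0.587
```

```bash
python3 -c "
from h import *
plan(-98,32,70)
c=cam('wrist','w0.png');print(c['t'],c['f'])"
```

```text
t 3.0 rf tcp [-96.5  20.1 199.6] ztip 188.58607081603319 F [-0.03 -0.25 -0.46] op 0.587281349630702
tool axes in reader [[0.0, 1.0, 0.027], [-0.0, 0.027, -1.0], [-1.0, 0.0, 0.0]]
world d [   3.3   11.5 -118.6] tool d [118.6  -1.2 -11.9]
turn deg for z-> 1 ey -178.48
turn deg for z-> -1 ey 1.52
[155.78922508 448.14234483 527.44492355] 412.0722780282475
```

View pics/w0.png

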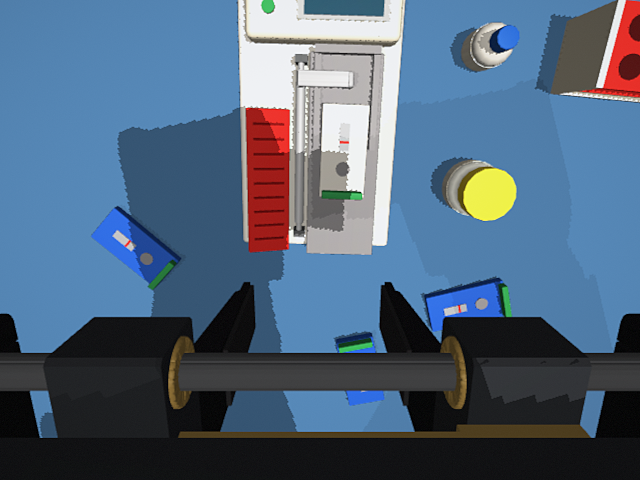

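Wrist view: reader upright in the picture, paddle (268,180), tab (342,195), cassette front between the rails, nose arm (325,78). I'll refine the pose from this closer view.

```bash
python3 - <<'E'
from h import *
c=cam('wrist'); hsv=cv2.cvtColor(c['pixels'],cv2.COLOR_RGB2HSV); H,S,V=[hsv[:,:,i].astype(int) for i in range(3)]
def big(m,b):
    k=np.zeros((480,640),np.uint8); k[b[1]:b[3],b[0]:b[2]]=m[b[1]:b[3],b[0]:b[2]]
    return max(cv2.findContours(k,0,1)[0],key=cv2.contourArea)
red=big(((H<8)|(H>172))&(S>150)&(V>60),(235,100,295,260))
gr=big((H>45)&(H<80)&(S>120)&(V>40),(310,180,370,210))
for n,ct,z in (('red',red,36),('green',gr,44)):
    px=cv2.boxPoints(cv2.minAreaRect(ct)); W=np.array([rf(ray(c,u,v,z)) for u,v in px]); print(n,px.round(0).tolist(),W.round(1).tolist(),'mean',W.mean(0).round(1))
    A=np.array([rf(ray(c,u,v,z))[:2] for u,v in ct[:,0]],np.float32); r=cv2.minAreaRect(A); print(r)
# predicted reader corners for check
for p in ((-125,46,30),(-5,46,30),(-130,-30,24),(-130,30,24),(40,30,24),(46,-30,38)):
    print(p,np.round(proj(c,O+p[0]*ex+p[1]*ey+[0,0,p[2]]),1))
E
```

```text
red [[246.0, 108.0], [289.0, 108.0], [289.0, 251.0], [246.0, 251.0]] [[-7.3, 80.1, 36.0], [-6.4, 45.6, 36.0], [-126.3, 44.7, 36.0], [-127.3, 82.6, 36.0]] mean [-66.9  63.2  36. ]
((-67.12663269042969, 62.77053451538086), (120.27799224853516, 34.89937973022461), 0.041836243122816086)
green [[322.0, 198.0], [322.0, 190.0], [361.0, 191.0], [361.0, 199.0]] [[-76.9, 17.2, 44.0], [-70.5, 17.2, 44.0], [-70.8, -15.2, 44.0], [-77.3, -15.3, 44.0]] mean [-73.9   1.   44. ]
((-73.86212158203125, 0.9260272979736328), (32.5421028137207, 6.44926643371582), 89.37578582763672)
(-125, 46, 30) [288.  247.6]
(-5, 46, 30) [289.  106.5]
(-130, -30, 24) [371.5 253.1]
(-130, 30, 24) [305.9 251.4]
(40, 30, 24) [309.9  48.1]
(46, -30, 38) [388.3  38.5]
```

The views agree within 2 mm and the yaw is right. Descending to just above the paddle, behind the tab.

apply_moves([
  [0.41, 0, -1, -6.5, 1.5],
  [0.41, 0, -1, -6.5, 0],
  [0.41, 25, 0, 0, 0],
  [0.41, 25, 0, 0, 0],
  [0.41, 25, 0, 0, 0],
  [0.41, 25, 0, 0, 0],
  [0.41, 25, 0, 0, 0],
  [0.41, 10, 0, 0, 0],
  [0.41, 0, 0, 0, 0],
  [0.41, 0, 0, 0, 0],
])

```text
t: 4.1
eef_pos: [525.2, -28.5, 65.2]
tcp_rot: [1.664, 1.57, -0.317]
ft_force: [0.9, -0.3, -0.3]
opening: 0.588
```

```bash
python3 -c "
from h import *
plan(-98,33,28.5)
c=cam('scene','s1.png');cv2.imwrite('pics/s1c.png',cv2.resize(c['pixels'][150:400,220:460,::-1],None,fx=2.4,fy=2.4,interpolation=cv2.INTER_CUBIC))"
```

```text
t 4.1 rf tcp [-98.2  34.1  65.2] ztip 54.22097376354607 F [ 0.88 -0.26 -0.28] op 0.5878154347343179
tool axes in reader [[0.001, 1.0, -0.001], [0.0, -0.001, -1.0], [-1.0, 0.001, -0.0]]
world d [ -0.2  -1.1 -25.7] tool d [25.7  0.2  1.1]
turn deg for z-> 1 ey 179.93
turn deg for z-> -1 ey -0.07
```

View pics/s1c.png

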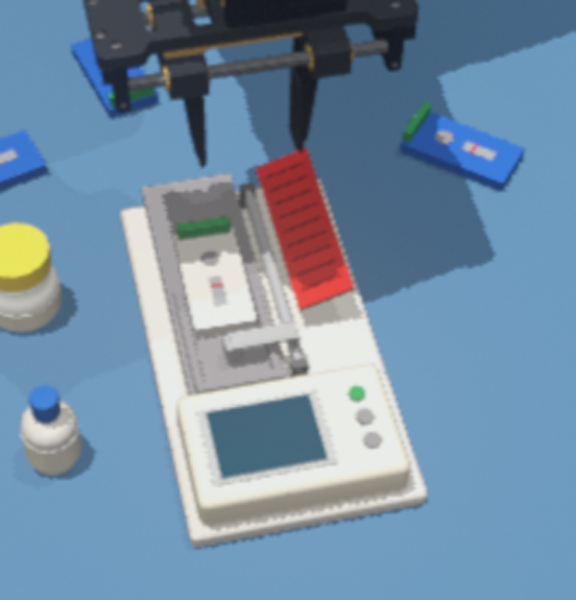

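Scene crop: the left fingertip at (202,163) is above the deck behind the tab, and the right one at (300,148) is above the rear of the paddle. Pressing down now.

apply_moves([
  [0.41, 6, 0, 0.5, 0],
  [0.41, 6, 0, 0.5, 0],
  [0.41, 2, 0, 0, 0],
  [0.41, 0, 0, 0, 0],
])

```text
t: 4.55
eef_pos: [524.2, -29.4, 50.2]
tcp_rot: [-1.151, 1.57, -3.133]
ft_force: [-0.4, 0.5, 0.3]
opening: 0.59
```

apply_moves([
  [0.41, 3, 0, 0, 0],
  [0.41, 3, 0, 0, 0],
  [0.41, 0, 0, 0, 0],
  [0.41, 0, 0, 0, 0],
])

```text
t: 4.95
eef_pos: [524.3, -29.4, 44.5]
tcp_rot: [-0.741, 1.571, -2.722]
ft_force: [-0.4, -0.5, -0.7]
opening: 0.588
```

apply_moves([
  [0.41, 2, 0, 0, 0],
  [0.41, 2, 0, 0, 0],
  [0.41, 0, 0, 0, 0],
  [0.41, 0, 0, 0, 0],
])

```text
t: 5.35
eef_pos: [524.3, -29.4, 40.5]
tcp_rot: [-0.845, 1.571, -2.826]
ft_force: [0.2, 0.4, 0.4]
opening: 0.591
```

No reaction force at tip height 29.5, where I expected about 5 N. Looking.

```bash
python3 -c "
from h import *
plan(-98,33,28.5)
c=cam('scene','s2.png');a=cv2.resize(c['pixels'][180:320,240:400,::-1],None,fx=4,fy=4,interpolation=cv2.INTER_CUBIC)
cv2.imwrite('pics/s2c.png',a)
cam('wrist','w2.png')
for y in (-1,67):
  P=O-98*ex+y*ey+[0,0,29]; u,v=proj(c,P); print(y,u,v,'crop',(u-240)*4,(v-180)*4)"
```

```text
t 5.35 rf tcp [-98.7  32.9  40.5] ztip 29.461232856298295 F [0.24 0.42 0.39] op 0.5908570056759498
tool axes in reader [[-0.0, 1.0, -0.002], [-0.0, -0.002, -1.0], [-1.0, -0.0, 0.0]]
world d [ 0.7 -0.2 -1. ] tool d [ 1.   0.7 -0.1]
turn deg for z-> 1 ey 179.88
turn deg for z-> -1 ey -0.12
-1 301.02706605958815 237.27183564188942 crop 244.1082642383526 229.0873425675577
67 343.95180670871963 230.3321005548077 crop 415.8072268348785 201.32840221923084
```

View pics/s2c.png

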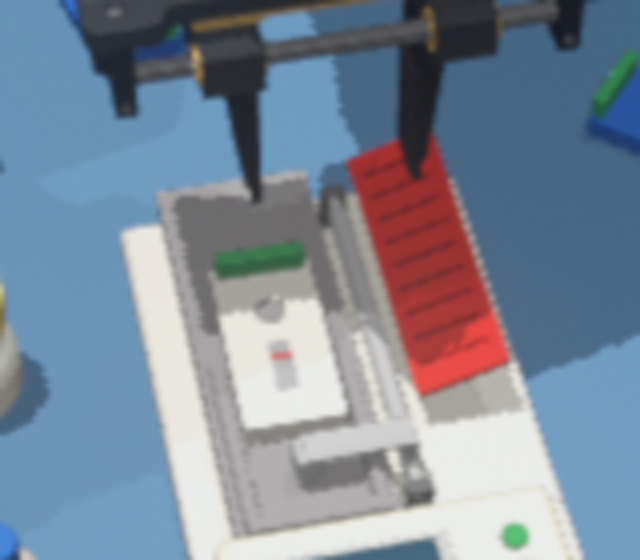

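View pics/w2.png

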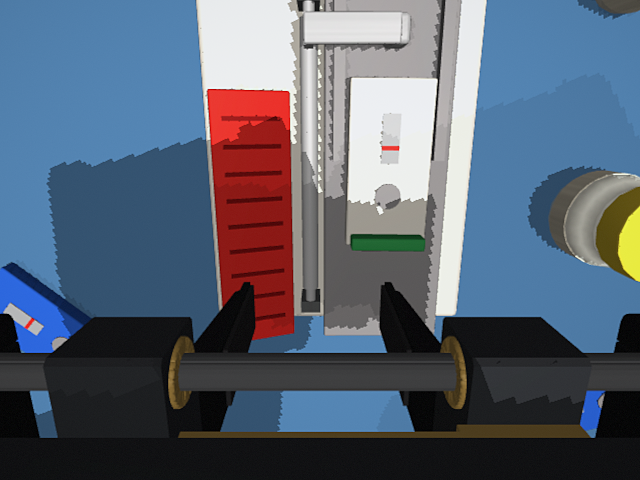

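The fingertips look about 10 mm higher than computed: in the crop, the left tip is at (257,200) against a predicted (244,229). The paddle seems still shut. I'll check the tip extent, then feel downward in small steps.

```bash
python3 -c "
from h import *
print(env.tip_extent)"
```

```text
11.0
```

apply_moves([
  [0.41, 2, 0, 0, 0],
  [0.41, 0, 0, 0, 0],
  [0.41, 0, 0, 0, 0],
])

```text
t: 5.75
eef_pos: [524.3, -29.4, 38.4]
tcp_rot: [-0.814, 1.571, -2.795]
ft_force: [-0.4, 0.0, -0.9]
opening: 0.59
```

apply_moves([
  [0.41, 2, 0, 0, 0],
  [0.41, 0, 0, 0, 0],
  [0.41, 0, 0, 0, 0],
])

```text
t: 6.05
eef_pos: [524.3, -29.4, 36.5]
tcp_rot: [-0.537, 1.571, -2.518]
ft_force: [-0.2, 0.7, 0.5]
opening: 0.588
```

apply_moves([
  [0.41, 2, 0, 0, 0],
  [0.41, 0, 0, 0, 0],
  [0.41, 0, 0, 0, 0],
])

```text
t: 6.35
eef_pos: [524.3, -29.4, 34.4]
tcp_rot: [-0.54, 1.571, -2.521]
ft_force: [-0.2, 0.6, -0.6]
opening: 0.588
```

```bash
python3 -c "
from h import *
plan(-98,33,28.5)
for n in ('scene','top'):
  c=cam(n,n+'3.png')
c=cam('scene')
a=cv2.resize(c['pixels'][180:320,240:400,::-1],None,fx=4,fy=4,interpolation=cv2.INTER_CUBIC)
cv2.imwrite('pics/s3c.png',a)"
```

```text
t 6.35 rf tcp [-98.7  32.9  34.4] ztip 23.44251692540181 F [-0.23  0.65 -0.63] op 0.5884505950538568
tool axes in reader [[-0.0, 1.0, -0.002], [-0.0, -0.002, -1.0], [-1.0, -0.0, 0.0]]
world d [ 0.7 -0.2  5.1] tool d [-5.1  0.7 -0.1]
turn deg for z-> 1 ey 179.89
turn deg for z-> -1 ey -0.11
```

View pics/s3c.png

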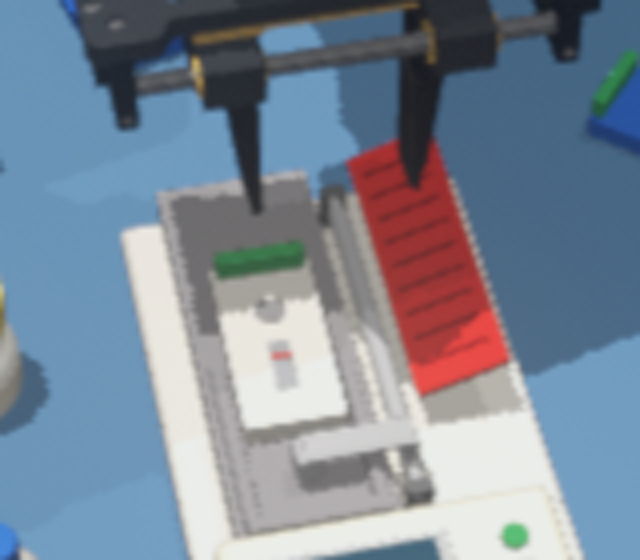

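```bash
python3 - <<'E'
from h import *
cs=cam('scene'); cw=cam('wrist','w3.png')
def P(c): 
    return np.array([[c['f'],0,c['cx']],[0,c['f'],c['cy']],[0,0,1]])@np.c_[np.array(c['R']),np.array(c['t'])]
for a,b in (((343.75,226.5),(248,283)),((304.25,233.2),(386,283))):
    X=cv2.triangulatePoints(P(cs),P(cw),np.array(a),np.array(b)).ravel();X=X[:3]/X[3]
    print(rf(X).round(1),np.round(proj(cs,X),1),np.round(proj(cw,X),1))
c=cw
for x,y,z in ((-88,61,23.4),(-88,61,35),(-98,61,35)): print(np.round(proj(cw,O+x*ex+y*ey+[0,0,z]),1),np.round(proj(cs,O+x*ex+y*ey+[0,0,z]),1))
E
```

```text
[  3.9  48.  162.2] [350.8 220.1] [ 188.6 -110. ]
[ 15.3   4.6 186.5] [319.4 218.7] [ 881.1 -642.9]
[261.7 263.4] [341.6 238. ]
[258.5 271.2] [341.8 233. ]
[259.4 290.8] [340.3 228.3]
```

```bash
python3 - <<'E'
from h import *
cs=cam('scene'); cw=cam('wrist')
def P(c): 
    return np.array([[c['f'],0,c['cx']],[0,c['f'],c['cy']],[0,0,1]])@np.c_[np.array(c['R']),np.array(c['t'])]
for a,b in (((343.75,226.5),(250,283)),((304.25,233.2),(384,283))):
    X=cv2.triangulatePoints(P(cs),P(cw),np.array(a).reshape(2,1),np.array(b,float).reshape(2,1)).ravel();X=X[:3]/X[3]
    print(rf(X).round(1),np.round(proj(cs,X),1),np.round(proj(cw,X),1))
E
```

```text
[-88.7  63.6  48.4] [343.6 226.5] [248.5 282.9]
[-90.   3.  46.] [304.3 233.2] [384.6 283.4]
```

Triangulated, the tips are well above nominal (z about 47), which fits the zero force and the shut paddle. I'll keep feeling downward and trust contact over the nominal value.

apply_moves([
  [0.41, 3, 0, 0, 0],
  [0.41, 0, 0, 0, 0],
  [0.41, 0, 0, 0, 0],
])

```text
t: 7.0
eef_pos: [524.2, -29.4, 31.4]
tcp_rot: [-0.966, 1.571, -2.947]
ft_force: [0.1, 0.5, 0.3]
opening: 0.59
```

apply_moves([
  [0.41, 3, 0, 0, 0],
  [0.41, 0, 0, 0, 0],
  [0.41, 0, 0, 0, 0],
])

```text
t: 7.3
eef_pos: [524.3, -29.4, 28.4]
tcp_rot: [-0.913, 1.571, -2.894]
ft_force: [0.4, -0.6, 0.6]
opening: 0.59
```

```bash
python3 -c "
from h import *
F=[]
for i in range(6):
  s=status.state();F.append(s['ft_force']);c=cam('scene')
print(np.mean(F,0),s['eef_pos'])
cw=cam('wrist')
a=cv2.resize(c['pixels'][180:320,240:400,::-1],None,fx=4,fy=4,interpolation=cv2.INTER_CUBIC)
b=cv2.resize(cw['pixels'][200:360,180:460,::-1],None,fx=2,fy=2)
cv2.imwrite('pics/a4.png',a);cv2.imwrite('pics/b4.png',b)"
```

```text
[-0.18617708 -0.53381021  0.32235554] [524.34168058 -29.43035058  28.57402589]
```

apply_moves([
  [0.41, 3, 0, 0, 0],
  [0.41, 0, 0, 0, 0],
  [0.41, 0, 0, 0, 0],
])

```text
t: 7.95
eef_pos: [524.2, -29.4, 25.4]
tcp_rot: [-1.062, 1.571, -3.044]
ft_force: [-0.3, -0.7, -0.2]
opening: 0.59
```

```bash
python3 -c "
from h import *
F=[]
for i in range(6):
  s=status.state();F.append(s['ft_force']);c=cam('scene')
print(np.mean(F,0),s['eef_pos'],s['tau'])
cw=cam('wrist')
a=cv2.resize(c['pixels'][190:310,260:380,::-1],None,fx=3,fy=3,interpolation=cv2.INTER_CUBIC)
b=cv2.resize(cw['pixels'][200:360,200:440,::-1],None,fx=1.8,fy=2.25)
cv2.imwrite('pics/a5.png',np.hstack([a,b]))"
```

```text
[ 0.14815731  0.40141274 -0.38888024] [524.33380568 -29.42910401  25.54811845] [-2.91779441e-03 -5.67483115e+01 -1.42353183e+01  8.73622019e-03
 -8.80864961e-02 -1.98192379e-05]
```

View pics/a5.png

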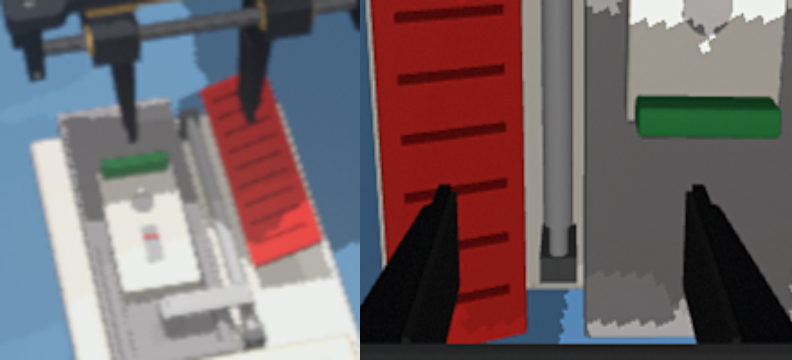

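The tips are still above the paddle, estimated at about z 40. Continuing down.

apply_moves([
  [0.41, 2, 0, 0, 0],
  [0.41, 0, 0, 0, 0],
  [0.41, 0, 0, 0, 0],
])

```text
t: 8.6
eef_pos: [524.3, -29.4, 23.4]
tcp_rot: [-0.942, 1.571, -2.923]
ft_force: [0.7, -0.3, 0.3]
opening: 0.592
```

apply_moves([
  [0.41, 2, 0, 0, 0],
  [0.41, 0, 0, 0, 0],
  [0.41, 0, 0, 0, 0],
])

```text
t: 8.9
eef_pos: [524.5, -29.4, 21.6]
tcp_rot: [1.709, 1.57, -0.272]
ft_force: [0.0, 1.0, 2.4]
opening: 0.59
```

apply_moves([
  [0.41, 2, 0, 0, 0],
  [0.41, 0, 0, 0, 0],
  [0.41, 0, 0, 0, 0],
])

```text
t: 9.2
eef_pos: [524.5, -29.4, 19.6]
tcp_rot: [1.648, 1.57, -0.334]
ft_force: [-0.1, 0.8, 3.3]
opening: 0.59
```

Contact is at TCP z of about 22.5, then a spring force. Pressing about 6 mm more, just short of the stop.

apply_moves([
  [0.41, 2, 0, 0, 0],
  [0.41, 1.5, 0, 0, 0],
  [0.41, 0, 0, 0, 0],
])

```text
t: 9.5
eef_pos: [524.5, -29.4, 15.9]
tcp_rot: [1.746, 1.57, -0.236]
ft_force: [1.5, 2.3, 3.9]
opening: 0.589
```

apply_moves([
  [0.41, 1.5, 0, 0, 0],
  [0.41, 0, 0, 0, 0],
  [0.41, 0, 0, 0, 0],
])

```text
t: 9.8
eef_pos: [524.5, -29.4, 14.6]
tcp_rot: [1.688, 1.57, -0.294]
ft_force: [1.4, 2.4, 5.5]
opening: 0.59
```

```bash
python3 -c "
from h import *
F=[]
for i in range(5):
  s=status.state();F.append(s['ft_force']);c=cam('scene')
print(np.mean(F,0));plan(-60,33,20)
cw=cam('wrist')
a=cv2.resize(c['pixels'][190:310,260:380,::-1],None,fx=3,fy=3,interpolation=cv2.INTER_CUBIC)
b=cv2.resize(cw['pixels'][0:360,180:460,::-1],None,fx=1.3,fy=1.0)
cv2.imwrite('pics/a6.png',np.hstack([a,b]))"
```

```text
[2.07316064 2.58518031 4.87211296]
t 10.05 rf tcp [-98.6  32.9  14.6] ztip 3.5883276707431406 F [1.46 1.03 4.76] op 0.5884430397502277
tool axes in reader [[0.0, 1.0, -0.002], [-0.0, -0.002, -1.0], [-1.0, 0.0, -0.0]]
world d [ 35.4 -15.2  16.4] tool d [-16.4  38.6  -0.2]
turn deg for z-> 1 ey 179.88
turn deg for z-> -1 ey -0.12
```

View pics/a6.png

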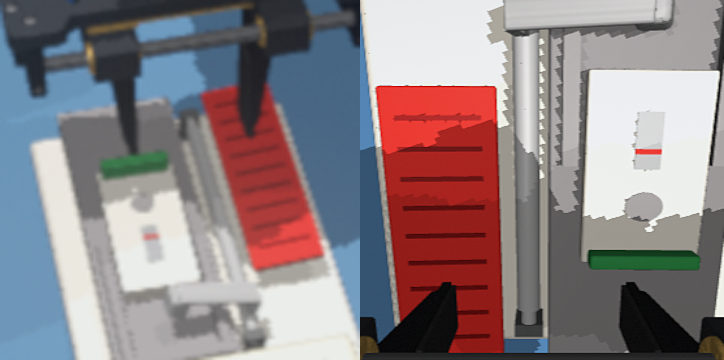

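The nose has risen, with 4.9 N on the paddle (angle about 0.3). Pushing the cassette now, with the B tip sliding along the paddle.

apply_moves([
  [0.41, 0, 3, 0, 0],
  [0.41, 0, 3, 0, 0],
  [0.41, 0, 3, 0, 0],
  [0.41, 0, 2, 0, 0],
  [0.41, 0, 2, 0, 0],
  [0.41, 0, 2, 0, 0],
  [0.41, 0, 2, 0, 0],
  [0.41, 0, 2, 0, 0],
  [0.41, 0, 0, 0, 0],
])

```text
t: 11.0
eef_pos: [542.1, -37.2, 14.6]
tcp_rot: [1.611, 1.57, -0.37]
ft_force: [-1.8, 0.1, 4.2]
opening: 0.59
```

```bash
python3 -c "
from h import *
F=[]
for i in range(4):
  s=status.state();F.append(s['ft_force']);c=cam('scene')
F=np.mean(F,0);print('F reader',F@ex,F@ey,F[2]);plan(-48,33,3.6)
cw=cam('wrist')
a=cv2.resize(c['pixels'][190:310,260:380,::-1],None,fx=3,fy=3,interpolation=cv2.INTER_CUBIC)
b=cv2.resize(cw['pixels'][0:360,180:460,::-1],None,fx=1.3,fy=1.0)
cv2.imwrite('pics/a7.png',np.hstack([a,b]))"
```

```text
F reader -1.1590219535508202 -0.8185082548163884 4.218196180510265
t 11.2 rf tcp [-79.2  32.8  14.6] ztip 3.6393418108424065 F [-0.55 -1.3   6.4 ] op 0.5909251700819056
tool axes in reader [[0.001, 1.0, -0.002], [0.0, -0.002, -1.0], [-1.0, 0.001, -0.0]]
world d [ 28.7 -12.3  -0. ] tool d [ 0.1 31.2 -0.2]
turn deg for z-> 1 ey 179.88
turn deg for z-> -1 ey -0.12
```

View pics/a7.png

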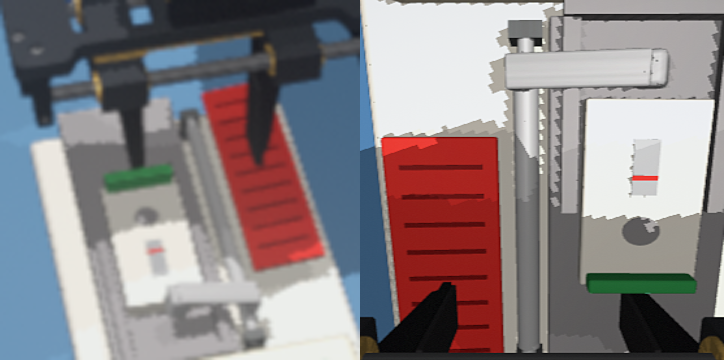

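Finger A is now at the tab and the cassette has begun to move, with its front about to go under the raised nose. Continuing.

apply_moves([
  [0.41, 0, 2, 0, 0],
  [0.41, 0, 2, 0, 0],
  [0.41, 0, 2, 0, 0],
  [0.41, 0, 2, 0, 0],
  [0.41, 0, 2, 0, 0],
  [0.41, 0, 2, 0, 0],
  [0.41, 0, 2, 0, 0],
  [0.41, 0, 2, 0, 0],
  [0.41, 0, 0, 0, 0],
])

```text
t: 12.15
eef_pos: [556.8, -43.6, 14.5]
tcp_rot: [1.606, 1.57, -0.376]
ft_force: [-3.0, -0.0, 5.8]
opening: 0.59
```

apply_moves([
  [0.41, 0, 2, 0, 0],
  [0.41, 0, 2, 0, 0],
  [0.41, 0, 2, 0, 0],
  [0.41, 0, 2, 0, 0],
  [0.41, 0, 2, 0, 0],
  [0.41, 0, 0, 0, 0],
])

```text
t: 12.75
eef_pos: [566.0, -47.6, 14.5]
tcp_rot: [1.602, 1.57, -0.38]
ft_force: [-1.7, 0.0, 4.4]
opening: 0.591
```

apply_moves([
  [0.41, 0, 1.5, 0, 0],
  [0.41, 0, 0, 0, 0],
  [0.41, 0, 0, 0, 0],
])

```text
t: 13.05
eef_pos: [567.1, -48.0, 14.5]
tcp_rot: [1.451, 1.57, -0.531]
ft_force: [-2.6, 0.6, 4.4]
opening: 0.586
```

```bash
cat > g.py <<'E'
from h import *
F=[]
for i in range(4):
  s=status.state();F.append(s['ft_force']);c=cam('scene')
F=np.mean(F,0);print('F reader',F@ex,F@ey,F[2]);plan(-48,33,3.6)
hsv=cv2.cvtColor(c['pixels'],cv2.COLOR_RGB2HSV); H,S,V=[hsv[:,:,i].astype(int) for i in range(3)]
m=((H>45)&(H<80)&(S>120)&(V>40)).astype(np.uint8); k=np.zeros_like(m); k[225:300,280:345]=m[225:300,280:345]
ct=max(cv2.findContours(k,0,1)[0],key=cv2.contourArea); (u,v),_,_=cv2.minAreaRect(ct); A=np.array([rf(ray(c,a,b,44))[:2] for a,b in ct[:,0]],np.float32)
print('tab px',u,v,rf(ray(c,u,v,44)).round(1),cv2.minAreaRect(A))
E
python3 g.py
```

```text
F reader -2.47699198307486 -0.7619653605772378 4.799608753546025
t 13.25 rf tcp [-52.   32.8  14.6] ztip 3.567878267071565 F [-1.48 -0.46  4.18] op 0.5889871750828036
tool axes in reader [[0.0, 1.0, -0.002], [-0.0, -0.002, -1.0], [-1.0, 0.0, 0.0]]
world d [ 3.8 -1.4  0. ] tool d [-0.   4.  -0.2]
turn deg for z-> 1 ey 179.88
turn deg for z-> -1 ey -0.12
tab px 309.3783874511719 261.2702941894531 [-36.2  -0.1  44. ] ((-36.20921325683594, -0.12751197814941406), (28.551382064819336, 4.317590713500977), 89.9698715209961)
```

Nearly home. Final 1 mm nudges until the stop is felt.

apply_moves([
  [0.41, 0, 1, 0, 0],
  [0.41, 0, 1, 0, 0],
  [0.41, 0, 0, 0, 0],
])

```text
t: 13.55
eef_pos: [568.7, -48.8, 14.5]
tcp_rot: [-1.29, 1.57, 3.012]
ft_force: [-3.7, 1.3, 4.2]
opening: 0.591
```

apply_moves([
  [0.41, 0, 1, 0, 0],
  [0.41, 0, 0, 0, 0],
])

```text
t: 13.75
eef_pos: [568.8, -48.8, 14.5]
tcp_rot: [-1.432, 1.569, 2.87]
ft_force: [-6.7, 2.9, 8.0]
opening: 0.587
```

```bash
python3 g.py
```

```text
F reader -7.782621913485441 0.27763536981027537 7.76738909471021
t 13.95 rf tcp [-50.2  32.8  14.4] ztip 3.4350539087286034 F [-6.04  4.1   7.64] op 0.5929326344503808
tool axes in reader [[-0.002, 1.0, -0.002], [-0.0, -0.002, -1.0], [-1.0, -0.002, 0.0]]
world d [ 2.1 -0.7  0.2] tool d [-0.2  2.2 -0.2]
turn deg for z-> 1 ey 179.87
turn deg for z-> -1 ey -0.13
tab px 309.4459533691406 262.1756896972656 [-34.5  -0.3  44. ] ((-34.515499114990234, -0.30352020263671875), (28.90107536315918, 4.6135640144348145), 89.95539855957031)
```

The end stop is felt (push force 2.5 → 7.8 N, TCP stalled, tab at -34.5 against -35 home). Backing off the tab first, then releasing upward.

apply_moves([
  [0.41, 0, -2, 0, 0],
  [0.41, 0, -2, 0, 0],
  [0.41, 0, -2, 0, 0],
  [0.41, 0, 0, 0, 0],
  [0.41, -3, 0, 0, 0],
  [0.41, -3, 0, 0, 0],
  [0.41, -3, 0, 0, 0],
  [0.41, -5, 0, 0, 0],
  [0.41, -15, 0, 0, 0],
  [0.41, -20, 0, 0, 0],
])

```text
t: 14.95
eef_pos: [563.5, -46.6, 63.5]
tcp_rot: [-1.315, 1.569, 2.987]
ft_force: [-0.0, 0.5, 0.6]
opening: 0.589
```

apply_moves([
  [0.41, -30, 0, 0, 0],
  [0.41, -30, -30, 0, 0],
  [0.41, -30, -30, 0, 0],
  [0.41, 0, -30, 0, 0],
  [0.41, 0, -30, 0, 0],
  [0.41, 0, 0, 0, 0],
  [0.41, 0, 0, 0, 0],
  [0.41, 0, 0, 0, 0],
])

```text
t: 15.75
eef_pos: [455.1, 0.8, 153.6]
tcp_rot: [1.66, 1.57, -0.321]
ft_force: [0.5, -0.0, 0.2]
opening: 0.592
```

```bash
python3 g.py; python3 -c "
from h import *
c=cam('scene');cw=cam('wrist')
a=cv2.resize(c['pixels'][210:320,270:390,::-1],None,fx=3.3,fy=3.3,interpolation=cv2.INTER_CUBIC)
b=cv2.resize(cw['pixels'][0:300,200:440,::-1],(400,a.shape[0]))
cv2.imwrite('pics/a8.png',np.hstack([a,b]))"
```

```text
F reader 0.09841562060755821 0.6935007171923211 0.18709737699719772
t 15.95 rf tcp [-174.7   33.   153.2] ztip 142.24548443684543 F [ 0.31 -0.37  0.37] op 0.5930507930496858
tool axes in reader [[-0.0, 1.0, -0.002], [-0.0, -0.002, -1.0], [-1.0, -0.0, 0.0]]
world d [ 116.3  -50.3 -138.6] tool d [138.6 126.7  -0.3]
turn deg for z-> 1 ey 179.87
turn deg for z-> -1 ey -0.13
tab px 309.5540466308594 262.3243103027344 [-34.2  -0.2  44. ] ((-34.211124420166016, -0.12558269500732422), (31.400047302246094, 4.618076324462891), 89.9529800415039)
```

View pics/a8.png

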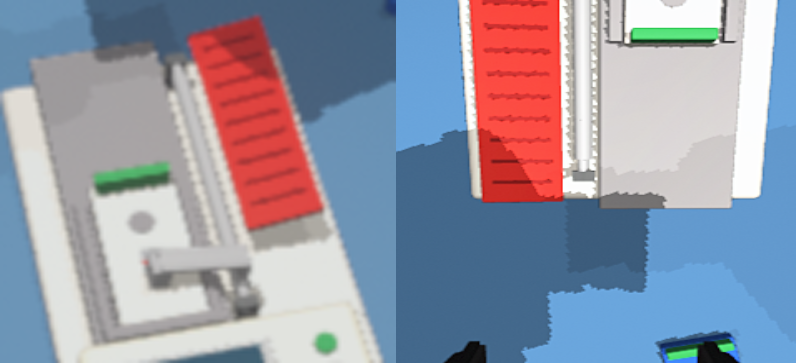

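The last picture shows the cassette straight between the rails and against the stop, tab at (132,178). The nose is down on its top at (165,262), and the fingers are clear. Handing in.

```bash
python3 -c "
from cell import env
print(env.job_done())"
```

```text
the job is handed in; nothing more can be done
None
```

The cassette is loaded and I have handed the job in, at about 16 s of the 48 s allowed. No verdict was reported.

With one fingertip I pressed the paddle down to about 0.3 rad, estimated from how far the tip travelled, at about 5 N. With the other I pushed the cassette by its green tab about 38 mm under the raised nose. I then backed off the tab, released the paddle and moved clear.

**Last checks**
- **Home:** the stop was felt, with the push force rising from 2.5 to 7.8 N and the TCP stalling. After release the tab read x = -34.2 mm against -35 for fully home, within camera error.
- **Straight:** the tab is square to the reader to within about 0.1° and within 0.3 mm of the centre line.
- **Clamped:** the last picture shows the nose down on the cassette. The clamp force and clip angle cannot be measured directly.
- **Clear:** the wrist force is back to noise level. I did not re-measure the bystanders, but the gripper never went near them.

**One disagreement:** the fingertips were about 25 mm higher than the reported TCP height and the 11 mm tip extent imply. I saw this in the images, and the paddle was not touched until a TCP height of about 22.5 mm. I therefore set the pressing depth by felt contact instead of the nominal value.

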